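# Set out the soldering corner from the stack on the shelf

## Robot

A 6-joint arm with a two-finger parallel gripper is mounted at the origin on the work surface. World frame = base frame: x ahead of the robot, y to its left, z up, the work surface at z = 0. Lengths are in m, angles in degrees, forces in N, time in s.
With the tool pointing down it reaches from about 0.4 to 0.825 m from the base axis. Payload 7 kg.
Tool frame: the origin (TCP) lies midway between the tips of the shut fingers; the grasp point (between the pads) lies hold_point_z behind it (hold_point_z is the distance from the TCP to the grasp point, in m); z points along the fingers, y is the line along which they close (so a half turn about z gives the same grasp; the last joint's range is limited). The gripper opens to 88 mm and grips with 3 to 60 N. Pads are 19 mm wide; open, the fingers measure 130 mm over their backs; the gripper's body (78 mm by 193 mm) begins 47 mm behind the grasp point.
Start: joints at [-58.665, 20.546, 0.682, 0, -70.136, -16.507], TCP at [0.173, -0.653, 0.227] pointing down, gripper open.
Joint ranges: [-176.03, 176.03], [-82.01, 121.73], [-58.28, 71.71], [-173.87, 95.51], [-174.79, -0.11], [-173.66, 173.66]. Speed limits (degrees/s): [136.94, 136.94, 172.46, 180, 180, 180].

## Interface

Orientations are given as [roll, pitch, yaw] about the fixed x, y, z axes, in that order (R = Rz(yaw) Ry(pitch) Rx(roll)).
In Python, from plant import * gives the robot as it stands.
- The arm moves only by the tool step_arm, never from a script. Its argument "steps" is a list that holds one entry, the list of rows, each a list of 6 numbers: the shift along the tool's x, y, z scaled (see below), then the turn, a rotation vector about the tool's x, y, z scaled (see below). In form: [[[tx, ty, tz, wx, wy, wz], ...]]. A call has 1 to 20 rows; each row is the pose to reach, as a shift and turn from the pose commanded when the call began, along the tool's axes at that moment; what a row does not reach only later rows make up. The controller multiplies each number of a shift by 100 mm and each number of a turn by 0.5 rad. A row lasts 1/10 s, in which the tool goes at most 50 mm and 8.59 degrees, less where a joint would pass 70% of its speed; a pose out of reach is approached as far as the arm can. A call with a number of a shift or a turn outside -1 to 1 is refused whole. A call with a gripper value outside its range is refused whole. "jaw" is the closure in counts, from 0 (fully open) to 255 (shut), set as the call begins (left out, the last holds). The fingers move at their own pace and stop on an object; the grip force is fixed at half the most. Time passes only in rows, so rows that repeat a pose let the fingers close. It gives the time, the measured TCP pose, the force, the opening and the grip force at its end, in the units of the state.
- get_obs(): the state, without advancing time (a new reading comes with each control period).
- snapshot(name): name is "scene" or "top" or "wrist"; returns (picture, depth): 480x640x3 uint8, red, green, blue; 480x640 float32, m along the optical axis (not along the pixel's ray), 0 where there is no reading.
- calibration(name): a dict with "mtx" (3x3 intrinsics, pixels), "rvec" (rotation vector, rad) and "tvec" (3), from world to camera coordinates, as OpenCV has them. Camera axes: x right, y down, z forward; pixel columns grow to the right and rows downward; lengths in m; the calibration is good to about 2 mm. A picture is of the moment at which its call begins: read the wrist's pose just before it. calibration takes no time and is no camera call; for the wrist camera it gives the pose at the moment of the call.
- close_job(): hands the job in; it is judged then, once.
The state is a dict: "clock": time; "joint_pos": joint angles; "qvel": joint speeds; "tau": joint torques, N m; "tool_pos": TCP position; "orientation": TCP orientation; "force": force on the tool from outside, world axes, zero at the start; "moment": the same for the moment, N m; "opening": finger opening in m; "gripper_force": force on a finger pad.
Only numpy, scipy, OpenCV 4.12 (cv2) and the standard library are available. Lean on these libraries where they do the work, as an engineer would, in place of code of your own. Each camera call takes 0.05 s, during which the arm holds its last target. There are 200 camera calls.

## Task

Set out the soldering corner for work: take the stack on the low shelf apart piece by piece, lifting each piece up over the shelf's front rail without knocking the rail. The small tip-tinner tin goes into the carousel's small empty well, the screw tin into its large empty well, the tip-cleaner cup into the round ring on the iron stand and the sponge dish into the stand's oblong bay. Seat each one flat inside the lip of its place, set down and not dropped or tipped over, and leave the circuit board lying where it is.

Things in the scene. Friction and masses are not known exactly. Their poses are not given: they have to be found in the camera images.
- tinner_mid (a point): tip-tinner tin, top piece of the stack: small plain metal tin, an upright cylinder 30 mm in diameter, 20 mm high, 50 g. The point is its centre, half-way up; z is up. It stands on the screw tin's flat lid, up to 2 mm off centre.
- tin_mid (a point): screw tin, second from the top: plain stainless tin with a flat lid, an upright cylinder 42 mm in diameter, 26 mm high, about 100 g. The point is its centre, half-way up; z is up. It stands on the cup's flat top, up to 2 mm off centre.
- cup_mid (a point): tip-cleaner cup, third from the top: upright stainless cylinder with small holes in its flat closed top, 50 mm in diameter, 40 mm high, about 130 g. The point is its centre, half-way up; z is up. It stands on the dish's inner floor, up to 3 mm off centre: the dish's walls reach 19 mm above the cup's underside, the cup's upper 21 mm stand free.
- dish_mid (a point): sponge dish, bottom of the stack: open oblong plastic dish, outside 88 mm long (its x), 64 mm wide (its y), 22 mm high, walls and floor 3 mm, 70 g. The point is on its middle axis, 11 mm above its underside; z is up. It stands on the shelf's board, a short end towards the rail and 10 mm or more from it; 25 mm or more are free beside its long sides.
- well_small: small empty well of the carousel (white round plastic tray, 244 mm, on a stiff turntable that stays as left), home of the tip-tinner tin: flat place inside a grey lip 46 mm in inner diameter, 3 mm thick, 5 mm high. Origin: centre of its floor, 76 mm from the carousel's axis; z up. A knob 20 mm wide rises 18 mm on the axis.
- well_large: large empty well of the carousel, home of the screw tin: flat place inside a grey lip 58 mm in inner diameter, 3 mm thick, 5 mm high. Origin: centre of its floor, 91 mm from the small well's centre; z up. Stock up to 40 mm high stands on the tray's other three places, their centres 80 mm or more from both wells'; the tray's rim is 4 mm high.
- cup_ring: round ring on the iron stand, home of the tip-cleaner cup: steel lip 66 mm in inner diameter, 3 mm thick, 5 mm high, on the stand's base plate (190 by 150 mm, 6 mm thick). Origin: centre of its floor, the plate's top; x points away from the bay, z up. The chrome coil that holds the iron is 82 mm away to its -y side and reaches 73 mm above the table.
- bay: oblong bay on the iron stand, home of the sponge dish: steel lip, inside 104 mm long (its x) by 80 mm wide (its y), 4 mm thick, 5 mm high. The dish lies with its long side along x, either way round. Origin: centre of its floor, the base plate's top, 6 mm above the table; z up. The ring's centre is at x +93, y +36 mm from it.
- rail: front rail of the low shelf: straight steel bar 6 mm thick, 406 mm long (its y), on short posts, its top 21 mm above the shelf's board. Origin: middle of its length, on the board; x points to the shelf's back, z up. The board's top is 70 mm above the table, 150 mm deep, 420 mm long; boxes up to 40 mm high stand near its two ends.
- board: green circuit board, 100 mm (x) by 70 mm (y), on 8 mm standoffs in the middle of the table, its parts up to 19 mm above the table. Origin: under its centre, on the table. To be left alone.
Mind the look-alikes: they are no part of the job. Leave any brown look-alike of the part that bears tinner_mid alone. Leave any blue look-alike of the part that bears cup_mid alone.

How it is judged:
By the outcome, as a careful person would: the job done as asked, in the order asked, and still so for the second after the job is handed in, with the robot touching nothing.
It also fails if it takes over 109 s, if anything falls off the work surface, if the arm or the gripper's body presses on something with over 40 N, if the wrist force passes 120 N, or if a joint passes its speed limit or range.

## Working session

There is one attempt and no reset: what is moved stays moved. The work goes in short steps, Python scripts to look and compute and a tool call to move; the robot and the scene stay as the last step left them, time stands still between calls to the robot, and variables do not carry over. Pictures are saved under pics/ and viewed, at most 14 in all, crops included, and the job is handed in when it is done.

Besides the shell and the picture viewer there is one more tool, called after ">>>" in YAML: its name, and indented under it one key for each argument. step_arm: Moves the arm, as the interface text tells. Its arguments: {"type":"object","properties":{"steps":{"type":"array","items":{"type":"array","items":{"type":"array","items":{"type":"number","minimum":-1,"maximum":1}}}},"jaw":{"type":"number"}},"required":["steps"]}

```bash
mkdir -p pics; ls; python3 - <<'E'
from plant import *
import cv2,numpy as np
o=get_obs();print(o)
for n in("scene","top"):
    p,d=snapshot(n);cv2.imwrite(f"pics/{n}0.png",p[:,:,::-1]);np.savez(f"{n}0.npz",p=p,d=d,**calibration(n))
    c=calibration(n);R=cv2.Rodrigues(np.array(c['rvec']))[0];print(n,c['mtx'],-R.T@np.array(c['tvec']).ravel(),R,(d>0).mean())
E
```

```text
pics
{'clock': 0.0, 'joint_pos': array([-5.86662332e+01,  2.05937916e+01,  6.32861612e-01, -2.20475972e-02,
       -7.01350297e+01, -1.65064742e+01]), 'qvel': array([-0.05064852, -0.01337215, -0.03098105, -0.05319595,  0.11035121,
        0.0627582 ]), 'tau': array([-6.95468661e-04, -5.82728970e+01,  2.93055063e+01,  6.99737549e+00,
        6.85686129e-03, -1.92866296e-04]), 'tool_pos': array([ 0.17258804, -0.65204798,  0.2255831 ]), 'orientation': array([ 1.79902106e+02, -7.39574660e-03, -1.65180210e+02]), 'force': array([-0.48151155, -0.24148917,  0.15150761]), 'moment': array([ 0.06523119, -0.06157099, -0.05364197]), 'gripper_force': 0.0, 'opening': 0.0876350115366187}
scene [[597.48568871   0.         329.70600676]
 [  0.         597.48568871 243.57379471]
 [  0.           0.           1.        ]] [ 1.33477286 -0.26270742  0.90606072] [[ 0.39559268  0.9183529   0.0115925 ]
 [ 0.66316505 -0.27688933 -0.69537358]
 [-0.6353885   0.28277244 -0.71855494]] 0.9959537760416667
top [[441.43073359   0.         315.19297058]
 [  0.         441.43073359 243.32806341]
 [  0.           0.           1.        ]] [0.4707114  0.027609   0.88356208] [[-0.01709526 -0.99985251 -0.00164774]
 [-0.98703261  0.01713909 -0.15960225]
 [ 0.15960695 -0.00110206 -0.98718003]] 0.9958138020833334
```

View pics/scene0.png

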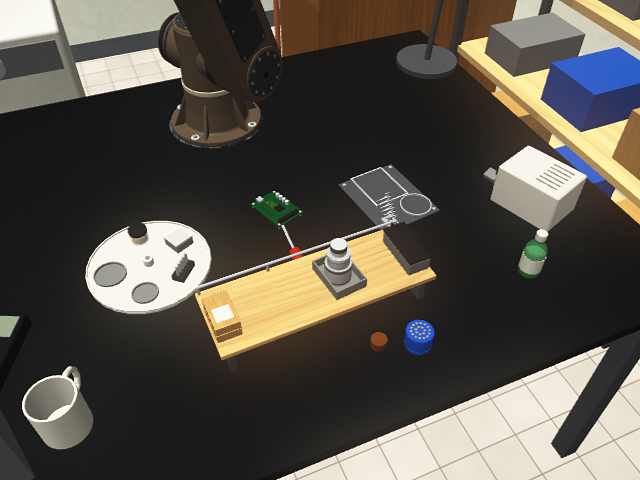

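View pics/top0.png

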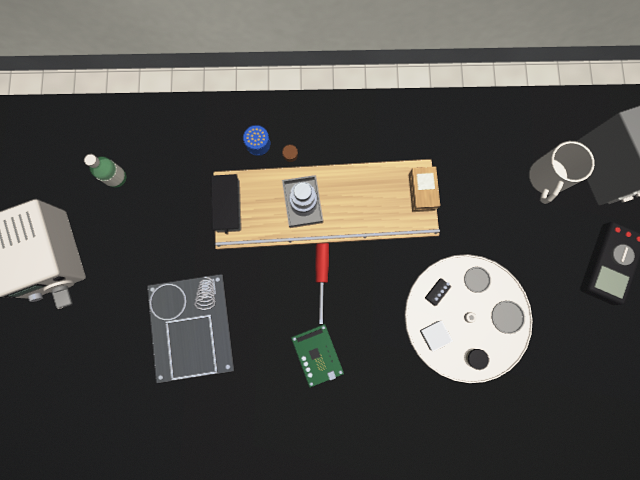

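The stack is at top pixel (303,198) with the rail on the robot's side. The small well is at (477,279) and the large well at (508,317). The ring is at (168,302) and the bay at (191,347). The brown decoy at (290,152) and the blue decoy at (256,138) stand on the table behind the shelf. The grey/steel stack on the shelf is the one meant.

```bash
python3 - <<'E'
import plant
print([n for n in dir(plant) if n[0]!='_'], getattr(plant,'hold_point_z',None))
E
cat > h.py <<'E'
import numpy as np,cv2
def load(f):
    z=np.load(f);R=cv2.Rodrigues(z['rvec'])[0];return z['p'],z['d'],z['mtx'],R,z['tvec'].ravel()
def ray(uv,K,R,t,h):
    d=R.T@np.linalg.inv(K)@np.array([uv[0],uv[1],1.]);c=-R.T@t;return c+d*(h-c[2])/d[2]
def dep(K,R,t,d):
    v,u=np.mgrid[:480,:640];P=np.stack([(u-K[0,2])/K[0,0]*d,(v-K[1,2])/K[1,1]*d,d],-1)
    return (P-t)@R
def tri(a,ca,b,cb):
    Pa=ca[0]@np.c_[ca[1],ca[2]];Pb=cb[0]@np.c_[cb[1],cb[2]]
    X=cv2.triangulatePoints(Pa,Pb,np.float64(a),np.float64(b)).ravel();return X[:3]/X[3]
E
python3 - <<'E'
from h import *
for n in("top","scene"):
    p,d,K,R,t=load(n+"0.npz");W=dep(K,R,t,d);g=cv2.cvtColor(p,cv2.COLOR_RGB2GRAY)
    print(n)
    boxes={'top':dict(tray=(400,250,540,390),stand=(145,270,236,385)),'scene':dict(tray=(80,215,215,315),stand=(335,160,442,230))}[n]
    for k,(a,b,c,e) in boxes.items():
        s=g[b:e,a:c]
        if k=='tray':
            m=((s>60)&(s<175)).astype(np.uint8)
            m=cv2.morphologyEx(m,cv2.MORPH_OPEN,np.ones((3,3)))
            cs,_=cv2.findContours(m,cv2.RETR_EXTERNAL,cv2.CHAIN_APPROX_NONE)
        else:
            m=(s>95).astype(np.uint8);cs,hh=cv2.findContours(m,cv2.RETR_CCOMP,cv2.CHAIN_APPROX_NONE)
        for q in cs:
            if cv2.contourArea(q)<150:continue
            el=cv2.fitEllipse(q);mr=cv2.minAreaRect(q);cx,cy=el[0][0]+a,el[0][1]+b
            w=W[int(cy),int(cx)];print(k,np.round((cx,cy),1),np.round(el[1],1),'rect',np.round(np.array(mr[0])+(a,b),1),np.round(mr[1],1),round(mr[2],1),cv2.contourArea(q),'W',w.round(4))
    for nm,uv in dict(top=[(303,192),(303,198),(300,214),(225,240),(430,235),(477,279),(508,317),(168,302),(191,347)],scene=[(338,243),(338,285),(210,287),(146,292),(110,273)])[n].__iter__() if False else []:pass
    pts={'top':[(303,189),(303,198),(300,222),(260,200),(360,200),(477,279),(508,317),(168,302),(191,347),(318,345)],'scene':[(338,243),(146,292),(110,273),(416,204),(379,185)]}[n]
    for uv in pts: print(uv,W[uv[1],uv[0]].round(4),g[uv[1],uv[0]])
E
```

```text
['PlanningError', 'calibration', 'close_job', 'get_obs', 'hold_point_z', 'snapshot'] 0.0188
top
tray [507.2 316.7] [31.1 32.7] rect [507.  316.5] [31. 32.] 90.0 797.5 W [ 0.4619 -0.3408  0.0201]
tray [476.6 279.2] [24.5 25.5] rect [476.5 279. ] [24. 25.] 90.0 489.5 W [ 0.5342 -0.2865  0.02  ]
stand [182.5 334.2] [ 54.8 107.2] rect [181.9 329.7] [96.8 60.4] 83.7 3841.0 W [0.4381 0.289  0.0072]
stand [190.5 346.6] [48.1 65.8] rect [190.4 346.6] [57.2 42.7] 83.5 2273.0 W [0.4148 0.2738 0.0037]
stand [167.2 301.3] [32.2 33.9] rect [167.3 301.2] [31.8 33.9] 45.0 856.5 W [0.5024 0.321  0.006 ]
stand [210.3 295.1] [30.3 41.1] rect [208.  295.6] [39.7 31.4] 84.8 581.5 W [0.5128 0.2368 0.0039]
(303, 189) [0.6816 0.0459 0.1591] 223
(303, 198) [0.6659 0.0461 0.159 ] 227
(300, 222) [0.6428 0.0545 0.0726] 161
(260, 200) [0.6867 0.1297 0.0722] 177
(360, 200) [ 0.6841 -0.0597  0.0698] 203
(477, 279) [ 0.5343 -0.289   0.0185] 170
(508, 317) [ 0.46   -0.343   0.0191] 168
(168, 302) [0.5005 0.3195 0.0043] 92
(191, 347) [0.413  0.271  0.0065] 95
(318, 345) [0.4129 0.0246 0.0107] 93
scene
tray [144.8 29
[... 172 characters left out ...]
  0.0171]
tray [182.5 267.2] [11.3 25.6] rect [182.9 266.8] [11.5 25. ] 31.6 200.5 W [ 0.5103 -0.2104  0.0332]
tray [178.9 241.6] [18.  24.4] rect [179.2 245.1] [13.6 27.4] 82.9 160.5 W [ 0.4468 -0.2017  0.0423]
stand [387.6 198.6] [54.3 82.6] rect [392.7 193.3] [59.4 75.5] 71.1 2040.0 W [0.4546 0.2697 0.0036]
stand [415.4 204. ] [18.5 29.3] rect [415.5 204.5] [29. 19.] 0.0 421.0 W [0.4976 0.3182 0.0044]
stand [378.1 184.5] [27.9 45.4] rect [378.5 185.5] [46.7 28.3] 45.0 918.0 W [0.406  0.2708 0.0068]
(338, 243) [0.6793 0.0448 0.16  ] 239
(146, 292) [ 0.5299 -0.2879  0.0152] 160
(110, 273) [ 0.4559 -0.3432  0.0168] 156
(416, 204) [0.4967 0.3215 0.0025] 89
(379, 185) [0.4088 0.2721 0.0055] 91
```

>>> step_arm:
  steps:
    - [[-0.35,0.35,-0.4,0,0,0.26],[-0.71,0.74,-0.9,0,0,0.517],[-0.71,0.74,-0.9,0,0,0.517],[-0.71,0.74,-0.9,0,0,0.517],[-0.71,0.74,-0.9,0,0,0.517]]

```text
clock: 0.6
tool_pos: [0.223, -0.5623, 0.3173]
orientation: [-179.9, 0.1, -179.9]
force: [-0.5, -0.1, -0.1]
opening: 0.0874
gripper_force: 0.0
```

>>> step_arm:
  steps:
    - [[-0.37,0.5,0,0,0,0],[-0.75,1,0,0,0,0],[-0.75,1,0,0,0,0]]

```text
clock: 0.9
tool_pos: [0.2979, -0.4608, 0.315]
orientation: [179.9, -0.1, -180.0]
force: [0.1, 0.4, -0.2]
opening: 0.0873
gripper_force: 0.0
```

>>> step_arm:
  steps:
    - [[-0.37,0.5,0,0,0,0],[-0.75,1,0,0,0,0],[-0.75,1,0,0,0,0]]

```text
clock: 1.2
tool_pos: [0.3733, -0.3606, 0.3151]
orientation: [179.9, -0.1, -179.9]
force: [0.3, -0.3, -0.2]
opening: 0.0877
gripper_force: 0.0
```

>>> step_arm:
  steps:
    - [[-0.37,0.5,0,0,0,0],[-0.75,1,0,0,0,0],[-0.75,1,0,0,0,0]]

```text
clock: 1.5
tool_pos: [0.4485, -0.2606, 0.315]
orientation: [179.9, -0.1, -179.9]
force: [0.3, -0.6, 0.7]
opening: 0.0873
gripper_force: 0.0
```

>>> step_arm:
  steps:
    - [[-0.37,0.5,0,0,0,0],[-0.75,1,0,0,0,0],[-0.75,1,0,0,0,0]]

```text
clock: 1.8
tool_pos: [0.5236, -0.1606, 0.3146]
orientation: [180.0, -0.2, -179.9]
force: [-1.0, -0.3, 0.1]
opening: 0.088
gripper_force: 0.0
```

```bash
python3 - <<'E'
from plant import *
import cv2,numpy as np
o=get_obs();print(o['clock'],o['tool_pos'],o['orientation'],o['joint_pos'])
c=calibration('wrist');R=cv2.Rodrigues(np.array(c['rvec']))[0];print(c['mtx'][0][0],-R.T@np.array(c['tvec']).ravel(),R)
E
```

```text
1.8 [ 0.52363268 -0.16055594  0.31461913] [ 1.79975879e+02 -1.60021446e-01 -1.79930697e+02] [ 3.42804181e+00  5.96019914e+00 -7.05122382e+00 -3.43146328e-02
 -7.71469127e+01 -9.33510929e+01]
403.6018867711727 [ 0.4394783  -0.16132027  0.47201928] [[-8.59179027e-04  9.99999342e-01  7.60037871e-04]
 [ 9.51900956e-01  5.84974065e-04  3.06405333e-01]
 [ 3.06404687e-01  9.86737812e-04 -9.51900832e-01]]
```

>>> step_arm:
  steps:
    - [[-0.35,0.5,0,0,0,0],[-0.7,1,0,0,0,0],[-0.7,1,0,0,0,0],[-0.7,1,0,0,0,0]]

```text
clock: 2.2
tool_pos: [0.5934, -0.0608, 0.3139]
orientation: [-180.0, -0.2, -179.9]
force: [-0.6, 0.4, -1.0]
opening: 0.0875
gripper_force: 0.0
```

```bash
cat > w.py <<'E'
import sys;from plant import *
import cv2,numpy as np
def wr(n):
    c=calibration('wrist');o=get_obs();p,d=snapshot('wrist');cv2.imwrite(f"pics/{n}.png",p[:,:,::-1]);np.savez(n+".npz",p=p,d=d,**c)
    print(o['clock'],o['tool_pos'].round(4),o['orientation'].round(2))
if __name__=="__main__":wr(sys.argv[1])
E
python3 w.py w1
```

```text
2.2 [ 0.5934 -0.0608  0.3139] [-179.98   -0.23 -179.86]
```

>>> step_arm:
  steps:
    - [[0,0.5,0,0,0,0],[0,1,0,0,0,0],[0,1,0,0,0,0],[0,1,0,0,0,0]]

```text
clock: 2.65
tool_pos: [0.5917, 0.0371, 0.316]
orientation: [-180.0, -0.1, -179.9]
force: [-0.3, -0.1, -0.5]
opening: 0.088
gripper_force: 0.0
```

```bash
python3 w.py w2
```

```text
2.65 [0.5917 0.0371 0.316 ] [-1.7998e+02 -6.0000e-02 -1.7993e+02]
```

View pics/w2.png

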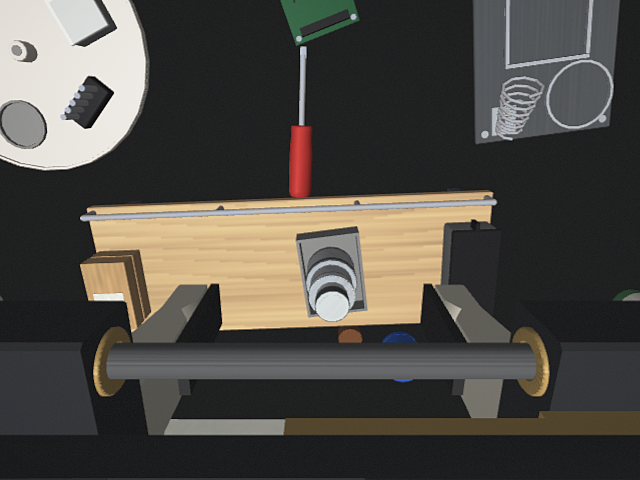

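The wrist view shows the stack with the tinner's top at (332,305) and the dish's rail-side corners at (297,233) and (357,227). The rail runs from (85,217) to (493,201), and the look-alikes at (350,338) and (400,343) are well behind the shelf.

```bash
cat > m.py <<'E'
from h import *
C=[];L=[]
for n in("w1","w2"):
    p,d,K,R,t=load(n+".npz");W=dep(K,R,t,d);C.append((K,R,t));r={}
    near=(np.hypot(W[...,0]-.67,W[...,1]-.046)<.07)
    for k,(lo,hi) in dict(tinner=(.153,.166),tin=(.133,.146),cup=(.107,.120),dish=(.086,.098)).items():
        m=(near&(W[...,2]>lo)&(W[...,2]<hi)).astype(np.uint8)
        cs,_=cv2.findContours(m,cv2.RETR_EXTERNAL,cv2.CHAIN_APPROX_NONE);q=max(cs,key=len)
        (x,y),rad=cv2.minEnclosingCircle(q);z=np.median(W[...,2][m>0])
        mr=cv2.minAreaRect(q)
        r[k]=(x,y);print(n,k,np.round((x,y,rad),1),z.round(4),ray((x,y),K,R,t,z).round(4),'med',np.median(W[m>0],0).round(4), 'R',(rad/K[0,0]*np.median(d[m>0])).round(4))
        if k=='dish':
            pts=W[m>0][:,:2].astype(np.float32);mr=cv2.minAreaRect(pts);print('dishrect',mr)
    L.append(r)
    s=(abs(W[...,2]-.0895)<.006)&(W[...,0]>.57)&(W[...,0]<.62)&(W[...,1]>-.1)&(W[...,1]<.2)
    P=W[s];print('rail',np.polyfit(P[:,1],P[:,0],1),len(P),P[:,0].min(),P[:,0].max(),P[:,2].max())
for k in L[0]:print(k,tri(L[0][k],C[0],L[1][k],C[1]).round(4))
E
python3 m.py
```

```text
Traceback (most recent call last):
  File "m.py", line 8, in <module>
    cs,_=cv2.findContours(m,cv2.RETR_EXTERNAL,cv2.CHAIN_APPROX_NONE);q=max(cs,key=len)
                                                                       ~~~^^^^^^^^^^^^
ValueError: max() iterable argument is empty
```

```bash
sed -i 's/;q=max(cs,key=len)/\n        if not cs: print(n,k,"none");continue\n        q=max(cs,key=len)/; s/for k in L\[0\]:/for k in set(L[0])\&set(L[1]):/' m.py; python3 m.py; python3 - <<'E'
from h import *
for n,uv in(("w2",(332,305)),("w2",(310,270)),("w2",(260,260)),("w1",(260,260))):
    p,d,K,R,t=load(n+".npz");W=dep(K,R,t,d);print(n,uv,W[uv[1],uv[0]],d[uv[1],uv[0]],(d>0).mean())
E
```

```text
w1 tinner none
w1 tin [436.9 294.2  23.4] 0.1378 [0.6761 0.0448 0.1378] med [0.6637 0.0389 0.1378] R 0.0212
w1 cup [430.5 282.1  26.2] 0.1119 [0.676  0.0456 0.1119] med [0.6612 0.0362 0.1119] R 0.0252
w1 dish [428.  274.   51.3] 0.0903 [0.6769 0.0487 0.0903] med [0.6463 0.0367 0.0903] R 0.0513
dishrect ((0.6636790633201599, 0.04874641075730324), (0.12134464830160141, 0.07144711166620255), 5.8245344161987305)
rail [-0.03852824  0.60897518] 1900 0.5983519488208867 0.6199293472748941 0.09532429591219908
w2 tinner [331.5 305.   17.6] 0.1579 [0.6767 0.0459 0.1579] med [0.6764 0.0462 0.1579] R 0.0153
w2 tin [331.1 295.   23. ] 0.1378 [0.6772 0.0461 0.1378] med [0.6659 0.0453 0.1378] R 0.021
w2 cup [330.8 282.   25.5] 0.1118 [0.6762 0.0464 0.1118] med [0.6606 0.0464 0.1118] R 0.0247
w2 dish [331.4 273.6  50.2] 0.0903 [0.6768 0.0475 0.0903] med [0.6485 0.0438 0.0903] R 0.0506
dishrect ((0.6639405488967896, 0.048225272446870804), (0.12140488624572754, 0.07094079256057739), 4.9411301612854)
rail [-0.03938285  0.60894335] 1873 0.5981333589894259 0.6197011656239029 0.09507114194061297
cup [0.6774 0.0464 0.1091]
tin [0.6788 0.0462 0.1335]
dish [0.6749 0.0474 0.0948]
w2 (332, 305) [0.67683963 0.04633697 0.15763164] 0.3525475 0.9958040364583334
w2 (310, 270) [0.66387088 0.02601944 0.11094919] 0.39295995 0.9958040364583334
w2 (260, 260) [ 0.67062563 -0.02908113  0.06834257] 0.43556425 0.9958040364583334
w1 (260, 260) [ 0.67036184 -0.1264313   0.06907094] 0.43219796 0.9961393229166666
```

View pics/w1.png

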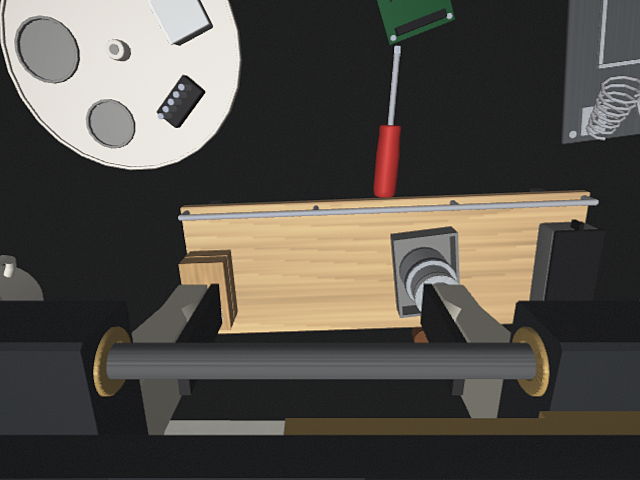

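The stack is nearly concentric at (0.677, 0.046) and the measured heights agree with the text. I'm moving to the tinner now.

>>> step_arm:
  steps:
    - [[-0.42,0.05,0.5,0,0,0],[-0.84,0.09,1,0,0,0],[-0.84,0.09,1,0,0,0],[-0.84,0.09,1,0,0,0]]

```text
clock: 3.1
tool_pos: [0.6757, 0.0438, 0.2105]
orientation: [-179.9, -0.5, 179.8]
force: [-0.8, -0.3, -0.9]
opening: 0.0878
gripper_force: 0.0
```

>>> step_arm:
  steps:
    - [[0,0,0.25,0,0,0],[0,0,0.5,0,0,0],[0,0,0.65,0,0,0],[0,0,0.7,0,0,0],[0,0,0.7,0,0,0]]

```text
clock: 3.6
tool_pos: [0.6762, 0.0455, 0.1468]
orientation: [-180.0, -0.0, 180.0]
force: [-0.1, -0.7, 1.0]
opening: 0.0876
gripper_force: 0.0
```

>>> step_arm:
  steps:
    - [[0,0,0,0,0,0],[0,0,0,0,0,0],[0,0,0,0,0,0],[0,0,0,0,0,0],[0,0,0,0,0,0],[0,0,0,0,0,0],[0,0,0,0,0,0],[0,0,0,0,0,0]]
  jaw: 255

```text
clock: 4.4
tool_pos: [0.6763, 0.0464, 0.1466]
orientation: [180.0, 0.0, -180.0]
force: [-0.1, 0.9, -0.3]
opening: 0.029
gripper_force: 24.4
```

```bash
cat > q.py <<'E'
from h import *
T=load("top0.npz")[2:];S=load("scene0.npz")[2:]
a={'small':((476.6,279.2),(144.8,292.5)),'large':((507.2,316.7),(110.,274.2)),'ring':((167.2,301.3),(415.4,204.)),'bay':((190.5,346.6),(378.1,184.5))}
for k,(u,v) in a.items():
    h=.019 if k in('small','large') else .009
    print(k,tri(u,T,v,S).round(4),ray(u,*T,h).round(4),ray(v,*S,h).round(4))
p,d,K,R,t=load("w1.npz");g=cv2.cvtColor(p,cv2.COLOR_RGB2GRAY)[0:170,0:245]
m=cv2.morphologyEx(((g>60)&(g<175)).astype(np.uint8),cv2.MORPH_OPEN,np.ones((3,3)))
for q in cv2.findContours(m,0,1)[0]:
    if cv2.contourArea(q)>500:
        e=cv2.fitEllipse(q);print('w1',np.round(e[0],1),np.round(e[1],1),ray(e[0],K,R,t,.019).round(4))
p,d,K,R,t=load("w2.npz");g=cv2.cvtColor(p,cv2.COLOR_RGB2GRAY)[0:170,470:640]
m=(g>110).astype(np.uint8)
for q in cv2.findContours(m,cv2.RETR_CCOMP,cv2.CHAIN_APPROX_NONE)[0]:
    if cv2.contourArea(q)>500:
        e=cv2.fitEllipse(q);c=np.array(e[0])+(470,0);print('w2',np.round(c,1),np.round(e[1],1),ray(c,K,R,t,.009).round(4))
E
python3 q.py
```

```text
small [ 0.5336 -0.2895  0.0183] [ 0.5339 -0.288   0.019 ] [ 0.5338 -0.2902  0.019 ]
large [ 0.4603 -0.3432  0.0176] [ 0.4606 -0.3416  0.019 ] [ 0.4613 -0.3435  0.019 ]
ring [0.5011 0.3181 0.0077] [0.5017 0.3196 0.009 ] [0.5022 0.3161 0.009 ]
bay [0.4134 0.2683 0.0122] [0.4139 0.2713 0.009 ] [0.41   0.2689 0.009 ]
w1 [111.1 123.2] [42.3 50. ] [ 0.5315 -0.2888  0.019 ]
w1 [47.1 49. ] [55.7 70.1] [ 0.4578 -0.3431  0.019 ]
w2 [515.3 104.9] [38. 72.] [0.5112 0.2499 0.009 ]
w2 [579.6  94.3] [62.9 73.1] [0.5001 0.3183 0.009 ]
w2 [579.4  93.9] [56.3 69.1] [0.4997 0.3179 0.009 ]
w2 [547.4  26.6] [80.5 96.6] [0.4336 0.2716 0.009 ]
```

>>> step_arm:
  steps:
    - [[0,0,-0.15,0,0,0],[0,0,-0.4,0,0,0],[0,0,-0.8,0,0,0],[0,0,-0.9,0,0,0],[0,0,-0.9,0,0,0]]

```text
clock: 4.9
tool_pos: [0.6775, 0.0466, 0.2403]
orientation: [179.9, 0.3, -180.0]
force: [0.7, -0.2, -0.4]
opening: 0.0287
gripper_force: 30.0
```

>>> step_arm:
  steps:
    - [[0.12,-0.28,0,0,0,0],[0.3,-0.7,0,0,0,0],[0.36,-0.84,0,0,0,0]]

```text
clock: 5.2
tool_pos: [0.6382, -0.0401, 0.2359]
orientation: [-180.0, -0.1, 179.9]
force: [0.1, 0.5, 0.3]
opening: 0.0288
gripper_force: 30.0
```

>>> step_arm:
  steps:
    - [[0.16,-0.4,0,0,0,0],[0.36,-0.84,0,0,0,0]]

```text
clock: 5.4
tool_pos: [0.6036, -0.1221, 0.2356]
orientation: [180.0, -0.1, -179.9]
force: [1.7, -0.8, -0.8]
opening: 0.0291
gripper_force: 30.0
```

>>> step_arm:
  steps:
    - [[0.16,-0.4,0,0,0,0],[0.36,-0.84,0,0,0,0]]

```text
clock: 5.6
tool_pos: [0.5673, -0.2067, 0.236]
orientation: [180.0, -0.0, -180.0]
force: [1.5, -1.0, 0.3]
opening: 0.0291
gripper_force: 30.0
```

>>> step_arm:
  steps:
    - [[0.16,-0.4,0.2,0,0,0],[0.3,-0.7,0.5,0,0,0],[0.36,-0.83,0.8,0,0,0],[0.36,-0.83,1,0,0,0],[0.36,-0.83,1,0,0,0]]

```text
clock: 6.1
tool_pos: [0.5296, -0.2885, 0.1329]
orientation: [179.9, -0.4, 179.9]
force: [0.6, -0.1, -0.7]
opening: 0.0287
gripper_force: 30.0
```

>>> step_arm:
  steps:
    - [[0,0,0.3,0,0,0],[0,0,0.6,0,0,0],[0,0,0.8,0,0,0],[0,0,0.95,0,0,0],[0,0,1,0,0,0],[0,0,1,0,0,0],[0,0,1,0,0,0]]

```text
clock: 6.8
tool_pos: [0.5333, -0.2887, 0.0378]
orientation: [-180.0, 0.1, -179.9]
force: [-1.4, 0.1, -0.3]
opening: 0.0289
gripper_force: 30.0
```

```bash
python3 w.py w3
```

```text
6.8 [ 0.5333 -0.2887  0.0378] [-1.7997e+02  9.0000e-02 -1.7995e+02]
```

View pics/w3.png

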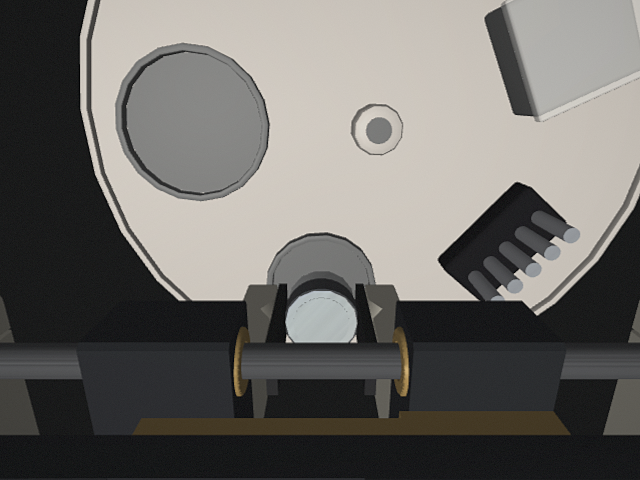

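The tin hangs in the small well, between the well's side edges at (268,·) and (375,·). The large well is at (193,122). I'm lowering it now.

>>> step_arm:
  steps:
    - [[0,0,0.04,0,0,0],[0,0,0.07,0,0,0],[0,0,0.08,0,0,0],[0,0,0.08,0,0,0],[0,0,0.08,0,0,0]]

```text
clock: 7.35
tool_pos: [0.5324, -0.2887, 0.0286]
orientation: [-180.0, -0.0, -180.0]
force: [-0.4, 0.0, -0.5]
opening: 0.0291
gripper_force: 30.0
```

>>> step_arm:
  steps:
    - [[0,0,0.01,0,0,0],[0,0,0.01,0,0,0],[0,0,0.01,0,0,0]]

```text
clock: 7.65
tool_pos: [0.5323, -0.2887, 0.0276]
orientation: [-180.0, -0.0, -180.0]
force: [-1.0, -0.2, -1.1]
opening: 0.029
gripper_force: 30.0
```

```bash
python3 - <<'E'
from h import *
p,d,K,R,t=load("w3.npz");g=cv2.cvtColor(p,cv2.COLOR_RGB2GRAY)[30:220,100:290]
m=cv2.morphologyEx(((g>60)&(g<170)).astype(np.uint8),cv2.MORPH_OPEN,np.ones((3,3)))
q=max(cv2.findContours(m,0,1)[0],key=cv2.contourArea);e=cv2.fitEllipse(q);c=np.array(e[0])+(100,30)
W=dep(K,R,t,d)
print(c,e[1],ray(c,K,R,t,.019).round(4),W[int(c[1]),int(c[0])].round(4),W[265,322].round(4),W[150,300].round(4))
E
```

```text
[191.11556244 121.55445862] (146.38548278808594, 162.3094024658203) [ 0.4572 -0.3439  0.019 ] [ 0.4571 -0.3447  0.0166] [ 0.523  -0.2888  0.0175] [ 0.4693 -0.2985  0.0161]
```

>>> step_arm:
  steps:
    - [[0,0,0.01,0,0,0],[0,0,0.01,0,0,0]]

```text
clock: 7.85
tool_pos: [0.5323, -0.2887, 0.0264]
orientation: [180.0, -0.0, -180.0]
force: [-0.4, 0.8, 0.2]
opening: 0.029
gripper_force: 30.0
```

>>> step_arm:
  steps:
    - [[0,0,0.01,0,0,0],[0,0,0.01,0,0,0]]

```text
clock: 8.05
tool_pos: [0.5323, -0.2887, 0.0255]
orientation: [-180.0, -0.0, -180.0]
force: [-0.4, -0.2, -1.0]
opening: 0.0289
gripper_force: 30.0
```

>>> step_arm:
  steps:
    - [[0,0,0.01,0,0,0],[0,0,0.01,0,0,0]]

```text
clock: 8.25
tool_pos: [0.5324, -0.2888, 0.0254]
orientation: [-180.0, 0.0, -180.0]
force: [-2.1, 1.1, 7.5]
opening: 0.0287
gripper_force: 30.0
```

>>> step_arm:
  steps:
    - [[0,0,-0.01,0,0,0],[0,0,-0.01,0,0,0],[0,0,-0.01,0,0,0],[0,0,-0.01,0,0,0],[0,0,-0.01,0,0,0]]
  jaw: 120

```text
clock: 8.75
tool_pos: [0.5323, -0.2887, 0.0254]
orientation: [180.0, -0.0, -180.0]
force: [-0.3, 0.7, 0.2]
opening: 0.0464
gripper_force: 0.0
```

>>> step_arm:
  steps:
    - [[0,0,-0.1,0,0,0],[0,0,-0.4,0,0,0],[0,0,-0.8,0,0,0],[0,0,-1,0,0,0],[0,0,-1,0,0,0]]

```text
clock: 9.25
tool_pos: [0.5346, -0.2894, 0.1302]
orientation: [-179.9, 0.4, -179.9]
force: [0.5, -0.4, 0.0]
opening: 0.0464
gripper_force: 0.0
```

```bash
python3 w.py w4; python3 - <<'E'
from h import *
p,d,K,R,t=load("w4.npz");W=dep(K,R,t,d)
n=np.hypot(W[...,0]-.533,W[...,1]+.289)<.03
m=n&(W[...,2]>.032)&(W[...,2]<.045);print(m.sum(),np.median(W[m],0),W[m][:,2].std())
E
```

```text
9.25 [ 0.5346 -0.2894  0.1302] [-179.88    0.39 -179.95]
1689 [ 0.53312868 -0.28942321  0.03695226] 0.00090000775646858
```

View pics/w4.png

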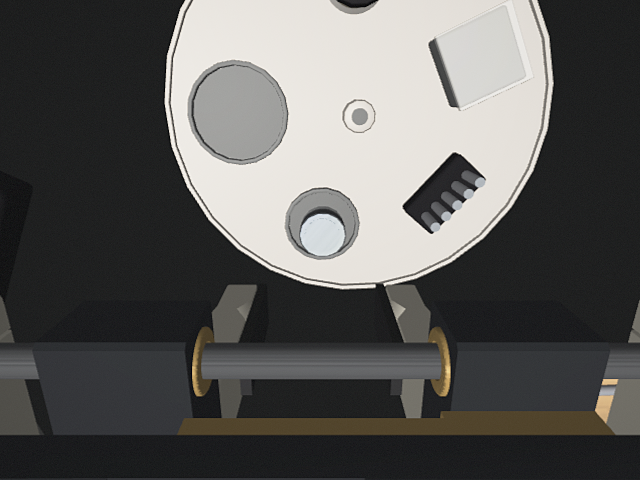

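The tip-tinner tin is seated flat inside the small well, its top centre at (323,233) and z = 0.037. That puts the floor at 0.017. Next is the screw tin.

>>> step_arm:
  steps:
    - [[-0.1,0.3,-0.5,0,0,0],[-0.3,0.6,-0.9,0,0,0],[-0.36,0.84,-1,0,0,0]]
  jaw: 0

```text
clock: 9.6
tool_pos: [0.5696, -0.2045, 0.2283]
orientation: [-179.9, 0.1, 180.0]
force: [-0.1, 0.1, -0.8]
opening: 0.0648
gripper_force: 0.0
```

>>> step_arm:
  steps:
    - [[-0.18,0.42,0,0,0,0],[-0.36,0.84,0,0,0,0]]

```text
clock: 9.8
tool_pos: [0.6044, -0.1194, 0.2259]
orientation: [180.0, 0.0, 180.0]
force: [0.3, -0.6, -0.1]
opening: 0.0809
gripper_force: 0.0
```

>>> step_arm:
  steps:
    - [[-0.18,0.42,0,0,0,0],[-0.36,0.84,0,0,0,0]]

```text
clock: 10.0
tool_pos: [0.6401, -0.0349, 0.2248]
orientation: [-180.0, -0.1, -180.0]
force: [0.0, -0.7, -0.1]
opening: 0.0872
gripper_force: 0.0
```

>>> step_arm:
  steps:
    - [[-0.18,0.42,0,0,0,0],[-0.36,0.83,0,0,0,0],[-0.36,0.83,0,0,0,0],[-0.36,0.83,0,0,0,0]]

```text
clock: 10.4
tool_pos: [0.6758, 0.0474, 0.2239]
orientation: [-180.0, -0.2, -179.9]
force: [-0.1, -0.3, 0.1]
opening: 0.0878
gripper_force: 0.0
```

>>> step_arm:
  steps:
    - [[0,0,0.3,0,0,0],[0,0,0.6,0,0,0],[0,0,0.9,0,0,0],[0,0,1,0,0,0],[0,0,1,0,0,0],[0,0,1,0,0,0]]

```text
clock: 11.0
tool_pos: [0.6769, 0.0458, 0.1269]
orientation: [-180.0, 0.1, 180.0]
force: [0.4, -0.6, 1.0]
opening: 0.0875
gripper_force: 0.0
```

```bash
python3 w.py w5; python3 - <<'E'
from h import *
p,d,K,R,t=load("w5.npz");W=dep(K,R,t,d)
n=np.hypot(W[...,0]-.677,W[...,1]-.046)<.06
for h in(.138,.112,.0905):
    m=n&(abs(W[...,2]-h)<.004);print(h,m.sum(),np.median(W[m],0).round(4),W[m].min(0).round(4),W[m].max(0).round(4)) if m.any() else None
E
```

```text
11.0 [0.6769 0.0458 0.1269] [-1.7999e+02  8.0000e-02  1.8000e+02]
0.138 7418 [0.6726 0.0465 0.1379] [ 0.6569 -0.0128  0.134 ] [0.689  0.1049 0.142 ]
0.112 2220 [0.6604 0.0471 0.1118] [0.6522 0.0213 0.108 ] [0.6862 0.0716 0.116 ]
0.0905 3221 [0.6542 0.0541 0.0908] [0.6315 0.0107 0.0865] [0.7199 0.0857 0.0945]
```

>>> step_arm:
  steps:
    - [[0,0,0.04,0,0,0],[0,0,0.06,0,0,0],[0,0,0.06,0,0,0]]

```text
clock: 11.35
tool_pos: [0.6762, 0.0463, 0.1197]
orientation: [180.0, 0.0, -180.0]
force: [0.0, -0.1, -0.6]
opening: 0.0875
gripper_force: 0.0
```

>>> step_arm:
  steps:
    - [[0,0,0,0,0,0],[0,0,0,0,0,0],[0,0,0,0,0,0],[0,0,0,0,0,0],[0,0,0,0,0,0],[0,0,0,0,0,0],[0,0,0,0,0,0],[0,0,0,0,0,0]]
  jaw: 255

```text
clock: 12.15
tool_pos: [0.6763, 0.0464, 0.1196]
orientation: [180.0, 0.0, -180.0]
force: [-0.5, 0.7, 0.8]
opening: 0.0412
gripper_force: 30.0
```

>>> step_arm:
  steps:
    - [[0,0,-0.15,0,0,0],[0,0,-0.4,0,0,0],[0,0,-0.8,0,0,0],[0,0,-0.9,0,0,0],[0,0,-0.9,0,0,0]]

```text
clock: 12.65
tool_pos: [0.6774, 0.0466, 0.213]
orientation: [179.9, 0.3, -180.0]
force: [0.7, -0.2, -2.1]
opening: 0.0412
gripper_force: 30.0
```

>>> step_arm:
  steps:
    - [[0.15,-0.3,0,0,0,0],[0.4,-0.7,0,0,0,0],[0.54,-0.97,0,0,0,0]]

```text
clock: 12.95
tool_pos: [0.6197, -0.0522, 0.2081]
orientation: [-180.0, -0.2, -180.0]
force: [0.5, -1.0, -1.3]
opening: 0.0413
gripper_force: 30.0
```

>>> step_arm:
  steps:
    - [[0.2,-0.35,0,0,0,0],[0.4,-0.7,0,0,0,0],[0.54,-0.97,0,0,0,0]]

```text
clock: 13.25
tool_pos: [0.566, -0.1492, 0.2084]
orientation: [180.0, -0.1, 180.0]
force: [0.9, -0.2, -1.1]
opening: 0.041
gripper_force: 30.0
```

>>> step_arm:
  steps:
    - [[0.2,-0.35,0,0,0,0],[0.4,-0.7,0,0,0,0],[0.54,-0.97,0,0,0,0]]

```text
clock: 13.55
tool_pos: [0.5121, -0.246, 0.2085]
orientation: [180.0, -0.1, 180.0]
force: [0.8, -0.0, -1.3]
opening: 0.041
gripper_force: 30.0
```

>>> step_arm:
  steps:
    - [[0.2,-0.35,0,0,0,0],[0.4,-0.7,0.2,0,0,0],[0.5,-0.9,0.5,0,0,0],[0.56,-0.98,0.9,0,0,0],[0.56,-0.98,1,0,0,0]]

```text
clock: 14.05
tool_pos: [0.4539, -0.3422, 0.1045]
orientation: [179.8, -0.4, 179.8]
force: [0.4, 0.7, -1.8]
opening: 0.0411
gripper_force: 30.0
```

>>> step_arm:
  steps:
    - [[0,0,0.3,0,0,0],[0,0,0.6,0,0,0],[0,0,0.7,0,0,0],[0,0,0.75,0,0,0],[0,0,0.75,0,0,0],[0,0,0.75,0,0,0]]

```text
clock: 14.65
tool_pos: [0.4594, -0.3429, 0.0359]
orientation: [-180.0, 0.1, -179.9]
force: [1.0, -0.9, -0.8]
opening: 0.041
gripper_force: 30.0
```

```bash
python3 w.py w6
```

```text
14.65 [ 0.4594 -0.3429  0.0359] [-1.7995e+02  1.0000e-01 -1.7995e+02]
```

View pics/w6.png

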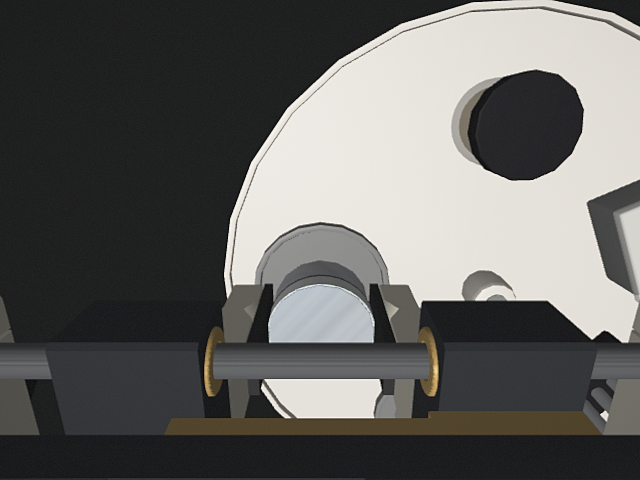

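The screw tin, at (268–376) px, is centred over the large well, whose lip spans (257–388). I'm lowering it.

>>> step_arm:
  steps:
    - [[0,0,0.04,0,0,0],[0,0,0.07,0,0,0],[0,0,0.08,0,0,0],[0,0,0.08,0,0,0],[0,0,0.08,0,0,0]]

```text
clock: 15.2
tool_pos: [0.4583, -0.3428, 0.0265]
orientation: [180.0, -0.0, -180.0]
force: [-0.6, 0.3, -1.5]
opening: 0.0412
gripper_force: 30.0
```

>>> step_arm:
  steps:
    - [[0,0,0.01,0,0,0],[0,0,0.01,0,0,0]]

```text
clock: 15.4
tool_pos: [0.4583, -0.3427, 0.0255]
orientation: [180.0, -0.0, -180.0]
force: [0.5, -1.0, -1.5]
opening: 0.0412
gripper_force: 30.0
```

>>> step_arm:
  steps:
    - [[0,0,0.01,0,0,0],[0,0,0.01,0,0,0]]

```text
clock: 15.6
tool_pos: [0.4584, -0.3427, 0.0245]
orientation: [-180.0, 0.0, -180.0]
force: [-0.3, 0.5, -0.9]
opening: 0.0415
gripper_force: 30.0
```

>>> step_arm:
  steps:
    - [[0,0,0.01,0,0,0],[0,0,0.01,0,0,0]]

```text
clock: 15.8
tool_pos: [0.4588, -0.3428, 0.0244]
orientation: [-180.0, 0.0, -179.9]
force: [-0.1, 2.5, 6.9]
opening: 0.0413
gripper_force: 30.0
```

>>> step_arm:
  steps:
    - [[0,0,-0.01,0,0,0],[0,0,-0.01,0,0,0],[0,0,-0.01,0,0,0],[0,0,-0.01,0,0,0],[0,0,-0.01,0,0,0]]
  jaw: 90

```text
clock: 16.3
tool_pos: [0.4583, -0.3427, 0.0244]
orientation: [180.0, -0.0, -180.0]
force: [0.4, 0.3, -0.1]
opening: 0.0567
gripper_force: 0.0
```

>>> step_arm:
  steps:
    - [[0,0,-0.1,0,0,0],[0,0,-0.4,0,0,0],[0,0,-0.8,0,0,0],[0,0,-1,0,0,0],[0,0,-1,0,0,0]]

```text
clock: 16.8
tool_pos: [0.4604, -0.3437, 0.129]
orientation: [-179.8, 0.4, -179.9]
force: [0.4, -0.3, -0.0]
opening: 0.057
gripper_force: 0.0
```

```bash
python3 w.py w7; python3 - <<'E'
from h import *
p,d,K,R,t=load("w7.npz");W=dep(K,R,t,d)
n=np.hypot(W[...,0]-.459,W[...,1]+.343)<.035
m=n&(W[...,2]>.036)&(W[...,2]<.055);print(m.sum(),np.median(W[m],0),W[m][:,2].std())
n=np.hypot(W[...,0]-.533,W[...,1]+.289)<.035
m=n&(W[...,2]>.032)&(W[...,2]<.045);print(m.sum(),np.median(W[m],0))
E
```

```text
16.8 [ 0.4604 -0.3437  0.129 ] [-179.84    0.36 -179.95]
3393 [ 0.45973576 -0.34373362  0.04286337] 0.0010214117537265832
217 [ 0.53286607 -0.30088938  0.03662657]
```

>>> step_arm:
  steps:
    - [[-0.15,0.3,-0.4,0,0,0],[-0.35,0.6,-0.7,0,0,0],[-0.54,0.97,-0.8,0,0,0],[-0.54,0.97,-0.8,0,0,0]]
  jaw: 0

```text
clock: 17.25
tool_pos: [0.5148, -0.2428, 0.2061]
orientation: [-180.0, 0.2, -179.8]
force: [0.5, 0.2, 0.6]
opening: 0.083
gripper_force: 0.0
```

>>> step_arm:
  steps:
    - [[-0.2,0.35,0,0,0,0],[-0.4,0.7,0,0,0,0],[-0.54,0.97,0,0,0,0]]

```text
clock: 17.55
tool_pos: [0.5664, -0.1473, 0.2035]
orientation: [180.0, -0.1, -180.0]
force: [0.3, 0.4, 1.4]
opening: 0.0874
gripper_force: 0.0
```

>>> step_arm:
  steps:
    - [[-0.2,0.35,0,0,0,0],[-0.4,0.7,0,0,0,0],[-0.54,0.97,0,0,0,0]]

```text
clock: 17.85
tool_pos: [0.6205, -0.05, 0.2032]
orientation: [-180.0, -0.1, -180.0]
force: [-0.3, -0.0, -0.3]
opening: 0.0876
gripper_force: 0.0
```

>>> step_arm:
  steps:
    - [[-0.2,0.35,0,0,0,0],[-0.4,0.7,0,0,0,0],[-0.55,0.98,0,0,0,0],[-0.55,0.98,0,0,0,0],[-0.55,0.98,0,0,0,0],[-0.55,0.98,0,0,0,0]]

```text
clock: 18.45
tool_pos: [0.6745, 0.0456, 0.2038]
orientation: [-180.0, -0.1, 180.0]
force: [0.7, 0.2, 0.2]
opening: 0.0879
gripper_force: 0.0
```

```bash
python3 w.py w8; python3 - <<'E'
from h import *
p,d,K,R,t=load("w8.npz");W=dep(K,R,t,d)
n=np.hypot(W[...,0]-.677,W[...,1]-.046)<.06
m=n&(abs(W[...,2]-.112)<.004);print(np.median(W[m],0).round(4),W[m].min(0).round(4),W[m].max(0).round(4))
q=max(cv2.findContours(m.astype(np.uint8),0,1)[0],key=len);c,r=cv2.minEnclosingCircle(q);print(c,r,ray(c,K,R,t,.112))
m=n&(abs(W[...,2]-.0905)<.004);print(np.median(W[m],0).round(4),W[m].min(0).round(4),W[m].max(0).round(4))
E
```

```text
18.45 [0.6745 0.0456 0.2038] [-1.7997e+02 -9.0000e-02  1.7999e+02]
[0.6762 0.0464 0.1121] [0.6523 0.0213 0.1082] [0.7034 0.0716 0.1146]
(323.0314025878906, 240.2830352783203) 38.396690368652344 [0.67657193 0.04639715 0.112     ]
[0.6702 0.0478 0.0907] [0.6315 0.0105 0.0865] [0.7268 0.0855 0.0945]
```

View pics/w8.png

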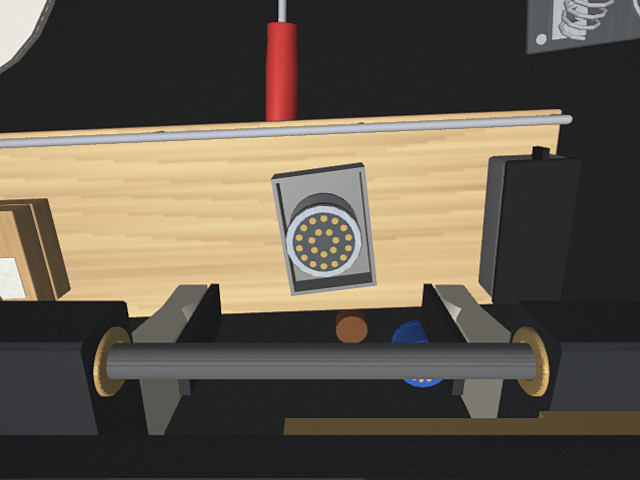

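The tin sits in the large well with its top at z = 0.043. The cup's top is at (323,240) and the dish's corners are at (272,176), (365,164), (377,286) and (292,295). The brown (351,329) and blue (420,352) look-alikes are behind the shelf and stay untouched.

>>> step_arm:
  steps:
    - [[0,0,0.3,0,0,0],[0,0,0.6,0,0,0],[0,0,0.9,0,0,0],[0,0,1,0,0,0],[0,0,1,0,0,0],[0,0,1,0,0,0]]

```text
clock: 19.1
tool_pos: [0.6761, 0.046, 0.1061]
orientation: [180.0, 0.1, -180.0]
force: [-0.9, 0.0, 0.6]
opening: 0.0875
gripper_force: 0.0
```

>>> step_arm:
  steps:
    - [[0,0,0.06,0,0,0],[0,0,0.1,0,0,0],[0,0,0.1,0,0,0],[0,0,0.1,0,0,0]]

```text
clock: 19.5
tool_pos: [0.6753, 0.0464, 0.0948]
orientation: [180.0, 0.0, -180.0]
force: [0.5, -0.3, -0.5]
opening: 0.0875
gripper_force: 0.0
```

>>> step_arm:
  steps:
    - [[0,0,0,0,0,0],[0,0,0,0,0,0],[0,0,0,0,0,0],[0,0,0,0,0,0],[0,0,0,0,0,0],[0,0,0,0,0,0],[0,0,0,0,0,0]]
  jaw: 255

```text
clock: 20.2
tool_pos: [0.6753, 0.0464, 0.0946]
orientation: [180.0, 0.0, -180.0]
force: [-0.2, 1.2, -0.4]
opening: 0.0493
gripper_force: 30.0
```

```bash
python3 - <<'E'
from h import *
p,d,K,R,t=load("w8.npz")
P=np.float32([ray(u,K,R,t,.091)[:2] for u in((272,176),(365,164),(377,286),(292,295))]);print(P.round(4),P.mean(0))
for a,b in((0,3),(1,2),(0,1),(3,2)):
    v=P[b]-P[a];print(np.hypot(*v).round(4),np.degrees(np.arctan2(v[1],v[0])).round(2))
p,d,K,R,t=load("w2.npz")
T=load("top0.npz")
# bay lip inner corners in top view
g=cv2.cvtColor(T[0],cv2.COLOR_RGB2GRAY)[305:388,150:236]
for q in cv2.findContours((g>95).astype(np.uint8),cv2.RETR_CCOMP,cv2.CHAIN_APPROX_NONE)[0]:
    if 1500<cv2.contourArea(q)<2600:
        W=np.float32([ray(x,*T[2:],.009)[:2] for x in (q[:,0]+(150,305))]);print('bay',cv2.minAreaRect(W))
E
```

```text
[[0.638  0.0121]
 [0.63   0.0744]
 [0.7194 0.0862]
 [0.7267 0.0236]] [0.6785624  0.04908792]
0.0894 7.37
0.0902 7.51
0.0628 97.33
0.0631 96.64
bay ((0.4145224988460541, 0.2712469696998596), (0.10596263408660889, 0.08165367692708969), 7.765529632568359)
```

>>> step_arm:
  steps:
    - [[0,0,-0.1,0,0,0],[0,0,-0.3,0,0,0],[0,0,-0.6,0,0,0],[0,0,-0.9,0,0,0],[0,0,-1,0,0,0],[0,0,-1,0,0,0]]

```text
clock: 20.8
tool_pos: [0.6761, 0.0466, 0.1969]
orientation: [179.9, 0.2, -180.0]
force: [0.4, -0.4, -1.1]
opening: 0.0491
gripper_force: 30.0
```

>>> step_arm:
  steps:
    - [[0.1,0.2,0,0,0,0],[0.3,0.5,0,0,0,0],[0.5,0.8,0,0,0,0],[0.58,0.91,0,0,0,0]]

```text
clock: 21.2
tool_pos: [0.6149, 0.139, 0.1929]
orientation: [-180.0, -0.2, -179.9]
force: [-0.2, 0.3, -0.9]
opening: 0.0495
gripper_force: 30.0
```

>>> step_arm:
  steps:
    - [[0.2,0.3,0,0,0,0],[0.4,0.6,0,0,0,0],[0.58,0.91,0,0,0,0]]

```text
clock: 21.5
tool_pos: [0.5577, 0.2286, 0.1932]
orientation: [-179.9, -0.1, 180.0]
force: [1.3, 1.0, -1.1]
opening: 0.0493
gripper_force: 30.0
```

>>> step_arm:
  steps:
    - [[0.2,0.3,0,0,0,0],[0.4,0.6,0,0,0,0],[0.55,0.8,0.1,0,0,0],[0.59,0.9,0.4,0,0,0],[0.59,0.9,0.7,0,0,0],[0.59,0.9,0.95,0,0,0],[0.59,0.9,1,0,0,0]]

```text
clock: 22.2
tool_pos: [0.498, 0.3162, 0.0904]
orientation: [-179.7, -0.3, 180.0]
force: [-0.1, 0.6, -0.3]
opening: 0.0497
gripper_force: 30.0
```

>>> step_arm:
  steps:
    - [[0,0,0.2,0,0,0],[0,0,0.4,0,0,0],[0,0,0.5,0,0,0],[0,0,0.5,0,0,0],[0,0,0.5,0,0,0]]

```text
clock: 22.7
tool_pos: [0.5006, 0.3185, 0.0453]
orientation: [180.0, 0.0, -180.0]
force: [-0.1, 0.5, -0.8]
opening: 0.0494
gripper_force: 30.0
```

```bash
python3 w.py w9
```

```text
22.7 [0.5006 0.3185 0.0453] [ 1.7999e+02  3.0000e-02 -1.7998e+02]
```

View pics/w9.png

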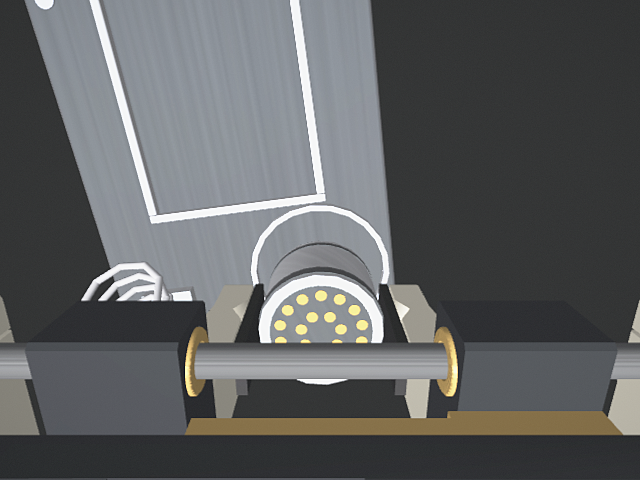

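The cup (259–384 px) is laterally centred over the ring (251–389). I'll check fore and aft from the ring's front edge at (320,207).

```bash
python3 - <<'E'
from h import *
p,d,K,R,t=load("w9.npz")
print('ring c',ray((320,207),K,R,t,.011)+[.036,0,0],'cup c',ray((322,243),K,R,t,.0225)+[.025,0,0])
W=dep(K,R,t,d);print(W[100,220],W[225,320])
c=[ray(u,K,R,t,.011) for u in((153,219),(324,196))];print(c)
E
```

```text
ring c [0.50158025 0.31750943 0.011     ] cup c [0.50515906 0.31846368 0.0225    ]
[0.41584213 0.27109447 0.00522573] [0.47651251 0.31749525 0.00538467]
[array([0.47168154, 0.23508574, 0.011     ]), array([0.46008218, 0.31945153, 0.011     ])]
```

>>> step_arm:
  steps:
    - [[0,0,0.06,0,0,0],[0,0,0.11,0,0,0],[0,0,0.14,0,0,0],[0,0,0.14,0,0,0],[0,0,0.14,0,0,0]]

```text
clock: 23.25
tool_pos: [0.5001, 0.3182, 0.0305]
orientation: [-180.0, -0.0, -180.0]
force: [0.2, -0.4, -0.7]
opening: 0.0492
gripper_force: 30.0
```

>>> step_arm:
  steps:
    - [[0,0,0.01,0,0,0],[0,0,0.01,0,0,0]]

```text
clock: 23.45
tool_pos: [0.5002, 0.3183, 0.0296]
orientation: [180.0, 0.0, -180.0]
force: [0.6, -0.3, -2.3]
opening: 0.0497
gripper_force: 30.0
```

>>> step_arm:
  steps:
    - [[0,0,0.01,0,0,0],[0,0,0.01,0,0,0]]

```text
clock: 23.65
tool_pos: [0.5001, 0.3183, 0.0285]
orientation: [-180.0, -0.0, -180.0]
force: [-0.3, 0.2, -1.8]
opening: 0.0493
gripper_force: 30.0
```

>>> step_arm:
  steps:
    - [[0,0,0.01,0,0,0],[0,0,0.01,0,0,0]]

```text
clock: 23.85
tool_pos: [0.5002, 0.3183, 0.0275]
orientation: [180.0, 0.0, -180.0]
force: [-0.1, -0.8, -1.8]
opening: 0.0492
gripper_force: 30.0
```

>>> step_arm:
  steps:
    - [[0,0,0.01,0,0,0],[0,0,0.01,0,0,0]]

```text
clock: 24.05
tool_pos: [0.5002, 0.3183, 0.0275]
orientation: [180.0, 0.0, -180.0]
force: [-3.8, -1.8, 7.5]
opening: 0.0494
gripper_force: 30.0
```

>>> step_arm:
  steps:
    - [[0,0,-0.01,0,0,0],[0,0,-0.01,0,0,0],[0,0,-0.01,0,0,0],[0,0,-0.01,0,0,0],[0,0,-0.01,0,0,0]]
  jaw: 83

```text
clock: 24.55
tool_pos: [0.5001, 0.3182, 0.0274]
orientation: [-180.0, -0.0, -180.0]
force: [-0.4, 1.0, -0.7]
opening: 0.0591
gripper_force: 0.0
```

>>> step_arm:
  steps:
    - [[0,0,-0.1,0,0,0],[0,0,-0.4,0,0,0],[0,0,-0.8,0,0,0],[0,0,-1,0,0,0],[0,0,-1,0,0,0]]

```text
clock: 25.05
tool_pos: [0.5018, 0.3199, 0.1321]
orientation: [179.7, 0.3, -179.9]
force: [-0.0, 0.4, 0.5]
opening: 0.0589
gripper_force: 0.0
```

```bash
python3 w.py w10; python3 - <<'E'
from h import *
p,d,K,R,t=load("w10.npz");W=dep(K,R,t,d)
n=np.hypot(W[...,0]-.501,W[...,1]-.318)<.04
m=n&(W[...,2]>.036)&(W[...,2]<.055);print(m.sum(),np.median(W[m],0),W[m][:,2].std())
E
```

```text
25.05 [0.5018 0.3199 0.1321] [ 179.72    0.29 -179.95]
4678 [0.50064792 0.31732588 0.04511184] 0.0011125203544311323
```

>>> step_arm:
  steps:
    - [[0,0,-0.4,0,0,0],[-0.3,-0.4,-0.8,0,0,0],[-0.59,-0.9,-0.8,0,0,0],[-0.59,-0.9,-0.8,0,0,0]]
  jaw: 0

```text
clock: 25.5
tool_pos: [0.5604, 0.226, 0.2085]
orientation: [180.0, 0.0, 180.0]
force: [0.5, 0.0, -0.7]
opening: 0.085
gripper_force: 0.0
```

>>> step_arm:
  steps:
    - [[-0.2,-0.3,0,0,0,0],[-0.4,-0.6,0,0,0,0],[-0.59,-0.9,0,0,0,0]]

```text
clock: 25.8
tool_pos: [0.6183, 0.1369, 0.2067]
orientation: [-180.0, -0.1, -180.0]
force: [0.8, 0.3, -0.7]
opening: 0.0877
gripper_force: 0.0
```

>>> step_arm:
  steps:
    - [[-0.2,-0.3,0,0,0,-0.1],[-0.4,-0.6,0,0,0,-0.2],[-0.59,-0.9,0,0,0,-0.258],[-0.59,-0.9,0,0,0,-0.258],[-0.59,-0.9,0,0,0,-0.258],[-0.59,-0.9,0,0,0,-0.258]]

```text
clock: 26.4
tool_pos: [0.6766, 0.0487, 0.2069]
orientation: [180.0, -0.1, -172.6]
force: [-1.0, 1.1, -0.3]
opening: 0.0876
gripper_force: 0.0
```

```bash
python3 w.py w11; python3 - <<'E'
from h import *
p,d,K,R,t=load("w11.npz");W=dep(K,R,t,d)
n=np.hypot(W[...,0]-.677,W[...,1]-.048)<.07
m=n&(W[...,2]>.085)&(W[...,2]<.097)&(abs(W[...,1]-.048)<.05)&(W[...,0]>.62)
q=max(cv2.findContours(m.astype(np.uint8),0,1)[0],key=len)[:,0]
z=np.median(W[m][:,2]);print(z,m.sum(),q.min(0),q.max(0))
P=np.float32([ray(u,K,R,t,z)[:2] for u in q]);print(cv2.minAreaRect(P))
E
```

```text
26.4 [0.6766 0.0487 0.2069] [ 1.800e+02 -7.000e-02 -1.726e+02]
0.0906791815385836 2268 [273 166] [367 286]
((0.6788332462310791, 0.04807203263044357), (0.08926034718751907, 0.06405705213546753), 7.719334602355957)
```

View pics/w11.png

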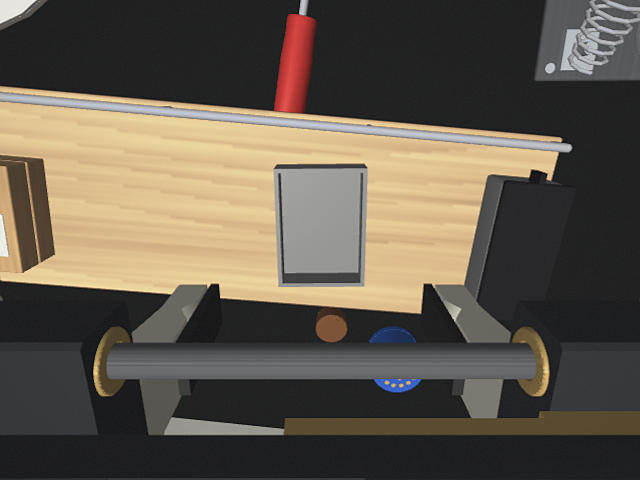

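The cup is seated in the ring with its top at z = 0.045. The empty dish, corners about (275,165) and (366,286), is square to the gripper, so I'm descending on its long sides.

>>> step_arm:
  steps:
    - [[0,0,0.3,0,0,0],[0,0,0.6,0,0,0],[0,0,0.9,0,0,0],[0,0,1,0,0,0],[0,0,1,0,0,0]]

```text
clock: 26.95
tool_pos: [0.6762, 0.0489, 0.1063]
orientation: [-180.0, -0.2, -172.5]
force: [0.3, 0.2, -0.8]
opening: 0.0878
gripper_force: 0.0
```

>>> step_arm:
  steps:
    - [[0,0,0.15,0,0,0],[0,0,0.25,0,0,0],[0,0,0.28,0,0,0],[0,0,0.28,0,0,0],[0,0,0.28,0,0,0]]

```text
clock: 27.45
tool_pos: [0.6776, 0.0483, 0.0801]
orientation: [-180.0, 0.0, -172.6]
force: [-0.3, -0.2, -0.3]
opening: 0.0878
gripper_force: 0.0
```

>>> step_arm:
  steps:
    - [[0,0,0,0,0,0],[0,0,0,0,0,0],[0,0,0,0,0,0],[0,0,0,0,0,0],[0,0,0,0,0,0],[0,0,0,0,0,0]]
  jaw: 255

```text
clock: 28.05
tool_pos: [0.6773, 0.0483, 0.0798]
orientation: [-180.0, 0.0, -172.6]
force: [0.5, 0.6, 2.2]
opening: 0.0638
gripper_force: 30.0
```

>>> step_arm:
  steps:
    - [[0,0,-0.1,0,0,0],[0,0,-0.3,0,0,0],[0,0,-0.6,0,0,0],[0,0,-0.9,0,0,0],[0,0,-1,0,0,0],[0,0,-1,0,0,0],[0,0,-1,0,0,0]]

```text
clock: 28.75
tool_pos: [0.6766, 0.0483, 0.1788]
orientation: [180.0, -0.1, -172.6]
force: [0.4, -0.7, -1.7]
opening: 0.0639
gripper_force: 30.0
```

```bash
python3 w.py w12; python3 - <<'E'
from h import *
p,d,K,R,t=load("w12.npz");W=dep(K,R,t,d)
n=np.hypot(W[...,0]-.677,W[...,1]-.048)<.06
m=n&(W[...,2]>.17)&(W[...,2]<.21)&(abs(W[...,1]-.048)<.028)
P=W[m];print(np.percentile(P[:,2],[1,5,50,95,99]).round(4),P.min(0),P.max(0))
E
```

```text
28.75 [0.6766 0.0483 0.1788] [ 1.7998e+02 -6.0000e-02 -1.7261e+02]
[0.1701 0.1703 0.1714 0.1901 0.1907] [0.63071238 0.02000003 0.17000032] [0.72690293 0.07599908 0.1919956 ]
```

View pics/w12.png

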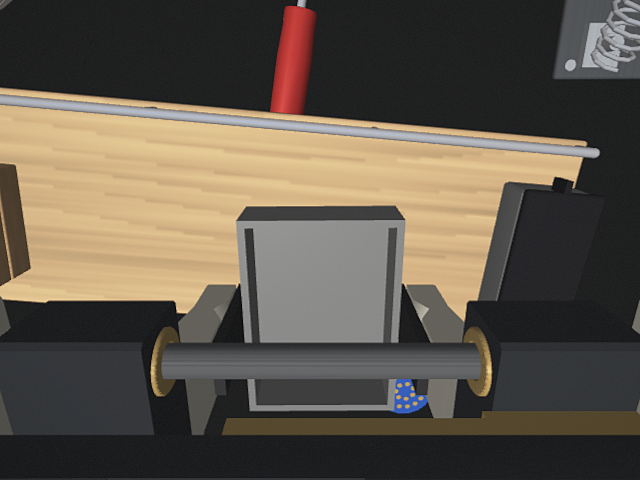

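The dish is held level, its rim from (237,220) to (404,410). Carrying it to the bay now.

>>> step_arm:
  steps:
    - [[0.1,0.1,0,0,0,0],[0.3,0.35,0,0,0,0],[0.55,0.6,0,0,0,0],[0.78,0.85,0,0,0,0]]

```text
clock: 29.2
tool_pos: [0.5867, 0.123, 0.178]
orientation: [-180.0, -0.1, -172.6]
force: [0.4, 0.6, -0.4]
opening: 0.0637
gripper_force: 30.0
```

>>> step_arm:
  steps:
    - [[0.25,0.28,0,0,0,0],[0.5,0.56,0,0,0,0],[0.78,0.85,0,0,0,0]]

```text
clock: 29.5
tool_pos: [0.4986, 0.1973, 0.1784]
orientation: [-179.9, -0.1, -172.6]
force: [-0.2, 2.1, -0.7]
opening: 0.0638
gripper_force: 30.0
```

>>> step_arm:
  steps:
    - [[0.25,0.28,0,0,0,0],[0.5,0.56,0,0,0,0],[0.7,0.75,0,0,0,0],[0.79,0.84,0.1,0,0,0],[0.79,0.84,0.4,0,0,0],[0.79,0.84,0.7,0,0,0],[0.79,0.84,0.9,0,0,0],[0.79,0.84,1,0,0,0],[0.79,0.84,1,0,0,0],[0.79,0.84,1,0,0,0]]

```text
clock: 30.5
tool_pos: [0.4118, 0.2699, 0.0798]
orientation: [-180.0, 0.0, -172.6]
force: [0.2, -0.5, -0.7]
opening: 0.0634
gripper_force: 30.0
```

```bash
python3 w.py w13; python3 -c "
from plant import *;print(get_obs()['joint_pos'].round(1))"
```

```text
30.5 [0.4118 0.2699 0.0798] [-1.7998e+02  1.0000e-02 -1.7259e+02]
[  56.2   12.1  -33.     0.   -44.8 -138.8]
```

View pics/w13.png

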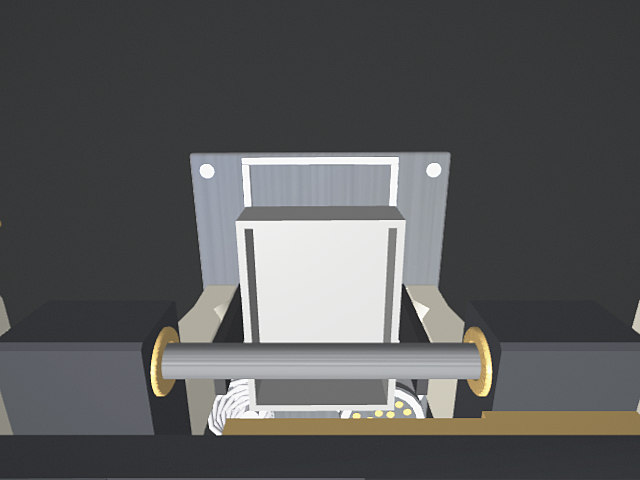

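The bay's near lip runs from (242,158) to (398,157), parallel to the dish's edge. I'll compute the offset from that.

```bash
python3 - <<'E'
from h import *
p,d,K,R,t=load("w13.npz")
a,b=[ray(u,K,R,t,.0105) for u in((242,158),(398,157))];v=b-a;yaw=np.degrees(np.arctan2(-v[0],v[1]))
ex=np.array([np.cos(np.radians(yaw)),np.sin(np.radians(yaw)),0]);print('bay',((a+b)/2+.056*ex).round(4),yaw,np.hypot(*v[:2]))
a,b=[ray(u,K,R,t,.092) for u in((237,221),(405,220))];v=b-a;yaw=np.degrees(np.arctan2(-v[0],v[1]))
ex=np.array([np.cos(np.radians(yaw)),np.sin(np.radians(yaw)),0]);print('dish',((a+b)/2+.044*ex).round(4),yaw,np.hypot(*v[:2]))
E
```

```text
bay [0.4133 0.2695 0.0105] 7.75235461838894 0.08684606395935483
dish [0.4138 0.27   0.092 ] 7.742107898659528 0.06287629390433477
```

Aligned to within 1 mm. Descending from a commanded z of 0.080.

>>> step_arm:
  steps:
    - [[0,0,0.15,0,0,0],[0,0,0.3,0,0,0],[0,0,0.45,0,0,0],[0,0,0.55,0,0,0],[0,0,0.6,0,0,0],[0,0,0.62,0,0,0],[0,0,0.62,0,0,0],[0,0,0.62,0,0,0]]

```text
clock: 31.35
tool_pos: [0.4117, 0.2703, 0.0181]
orientation: [180.0, 0.0, -172.6]
force: [0.2, -0.1, -0.1]
opening: 0.064
gripper_force: 30.0
```

>>> step_arm:
  steps:
    - [[0,0,0.01,0,0,0],[0,0,0.01,0,0,0]]

```text
clock: 31.55
tool_pos: [0.4115, 0.27, 0.0168]
orientation: [180.0, 0.0, -172.6]
force: [-0.2, 0.6, -0.7]
opening: 0.0638
gripper_force: 30.0
```

>>> step_arm:
  steps:
    - [[0,0,0.01,0,0,0],[0,0,0.01,0,0,0]]

```text
clock: 31.75
tool_pos: [0.4116, 0.2701, 0.0157]
orientation: [180.0, 0.0, -172.6]
force: [-0.4, -0.4, 1.8]
opening: 0.0638
gripper_force: 30.0
```

>>> step_arm:
  steps:
    - [[0,0,0.01,0,0,0],[0,0,0.01,0,0,0]]

```text
clock: 31.95
tool_pos: [0.4116, 0.2701, 0.0157]
orientation: [180.0, 0.0, -172.6]
force: [-5.0, -1.6, 14.6]
opening: 0.0634
gripper_force: 30.0
```

>>> step_arm:
  steps:
    - [[0,0,-0.01,0,0,0],[0,0,-0.01,0,0,0],[0,0,-0.01,0,0,0],[0,0,-0.01,0,0,0],[0,0,-0.01,0,0,0]]
  jaw: 40

```text
clock: 32.45
tool_pos: [0.4114, 0.2699, 0.0154]
orientation: [-180.0, -0.0, -172.6]
force: [0.1, -0.0, 0.2]
opening: 0.0735
gripper_force: 0.0
```

>>> step_arm:
  steps:
    - [[0,0,-0.08,0,0,0],[0,0,-0.3,0,0,0],[0,0,-0.7,0,0,0],[0,0,-1,0,0,0],[0,0,-1,0,0,0]]

```text
clock: 32.95
tool_pos: [0.4133, 0.272, 0.1203]
orientation: [179.7, 0.3, -172.5]
force: [-0.3, -0.3, -0.7]
opening: 0.074
gripper_force: 0.0
```

>>> step_arm:
  steps:
    - [[0,0,-0.4,0,0,0],[0,0,-0.8,0,0,0],[0,0,-1,0,0,0],[0,0,-1,0,0,0],[0,0,-1,0,0,0]]

```text
clock: 33.45
tool_pos: [0.4112, 0.2698, 0.2157]
orientation: [180.0, 0.0, -172.6]
force: [0.2, -0.9, 0.2]
opening: 0.0741
gripper_force: 0.0
```

```bash
python3 w.py w14; python3 - <<'E'
from plant import *
from h import *
p,d=snapshot("scene");cv2.imwrite("pics/scene1.png",p[:,:,::-1]);q,_=snapshot("top")
cv2.imwrite("pics/fin.png",cv2.resize(np.hstack([p[150:350,60:460],q[200:400,140:540]])[:,:,::-1],(800,200)))
p,d,K,R,t=load("w14.npz");W=dep(K,R,t,d)
m=(np.hypot(W[...,0]-.413,W[...,1]-.27)<.06)&(abs(W[...,2]-.028)<.004);P=W[m];print(m.sum(),P.min(0),P.max(0),P[:,2].std())
A=np.c_[P[:,:2],np.ones(len(P))];print(np.linalg.lstsq(A,P[:,2],rcond=None)[0])
E
```

```text
33.45 [0.4112 0.2698 0.2157] [ 1.7995e+02  1.0000e-02 -1.7260e+02]
1245 [0.36616135 0.23229897 0.02403082] [0.46139896 0.30633883 0.02921201] 0.0009130848423613641
[-0.00380314 -0.00166066  0.02879719]
```

View pics/fin.png

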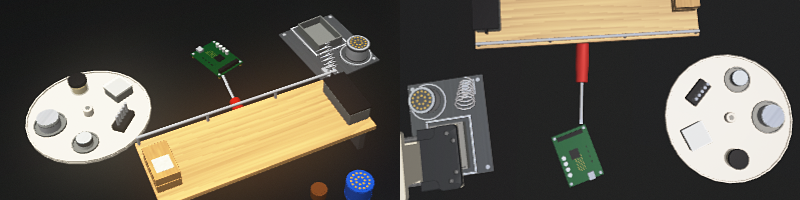

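All four pieces are seated in their places, the dish level in the bay and the cup in the ring. The board, rail and look-alikes are undisturbed, and the gripper is clear of everything.

```bash
python3 -c "
from plant import *;print(close_job())"
```

```text
the job is handed in; nothing more can be done
None
```

I took the stack apart and seated all four pieces in their places, then handed the job in at about 34 s; the rail, circuit board and look-alikes were left untouched.

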